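Fold down the flip stop at the batten's end

ROBOT

A 7-joint arm with a two-finger parallel gripper is mounted at the origin on the work surface. World frame = base frame: x ahead of the robot, y to its left, z up, the work surface at z = 0. Lengths are in m, angles in rad, forces in N, time in s.
With the tool pointing down it reaches from about 0.4 to 0.875 m from the base axis. Payload 6.5 kg.
Tool frame: the origin (TCP) lies at the very end of the fingers, on their centre line; the grasp point (between the pads) lies r.grasp_offset behind it (r.grasp_offset is the distance from the TCP to the grasp point, in m); z points along the fingers, y is the line along which they close (so a half turn about z gives the same grasp; the last joint's range is limited). The gripper opens to 85 mm and grips with 20 to 120 N. Pads are 22 mm wide; open, the fingers measure 114 mm over their backs; the gripper's body (76 mm by 85 mm) begins 54 mm behind the grasp point. The pads swing forward as they close: fully open they stand 13 mm farther back than shut.
Start: joints at [1.16, 0.536, -0.004, 1.538, 0.003, 1.067, -0.071], TCP at [0.22, -0.612, 0.231] pointing down, gripper open.
Joint ranges: [-2.7, 2.7], [-0.37, 2.16], [-1.27, 1.26], [0.24, 2.4], [-1.31, 4.45], [0.19, 1.91], [-2.76, 2.76]. Speed limits (rad/s): [2.39, 2.39, 3.14, 3.14, 3.14, 3.14, 3.14].

INTERFACE

Orientations are given as a rotation vector (axis times angle).
In Python, from station import telemetry, cams, workorder, r gives the robot as it stands. The module is installed in compiled form; this text tells all that it offers.
- The arm moves only by the tool carry_out, never from a script. Its arguments are lists of equal length, an entry for each row: "translation": the shift along the world's x, y, z in m, a list of three; "yaw": the turn about the world's z in degrees. In form: {"translation": [[tx, ty, tz], ...], "yaw": [yaw, ...]}. A call has exactly 5 rows; each row shifts and turns the commanded pose from where the row before left it; what a row does not reach is not made up. A row lasts 1/12 s, in which the tool goes at most 41.7 mm and 7.16 degrees, less where a joint would pass 70% of its speed; a pose out of reach is approached as far as the arm can. A call is refused whole if a number of a shift passes 0.0417 or a number of a turn 7.16, either way. A call with a gripper value outside its range is refused whole. "claw" is the opening, from -1 (shut) to 1 (fully open), set as the call begins (left out, the last holds). The fingers move at their own pace and stop on an object; "grip_force" is the grip in N (left out, the last holds). Time passes only in rows, so rows that do not move let the fingers close, or fill a call up. It gives the time, the measured TCP pose, the force, the opening and the grip force at its end, in the units of the state.
- telemetry.state(): the state, without advancing time (a new reading comes with each control period).
- cams.capture(name): name is "scene" or "top" or "wrist"; returns a dict with "frame" (480x640x3 uint8, blue, green, red), "camera_matrix" (3x3 intrinsics, pixels), "extrinsics" (4x4, takes a point from world to camera coordinates). Camera axes: x right, y down, z forward; pixel columns grow to the right and rows downward; lengths in m; the calibration is good to about 2 mm. A picture is of the moment at which its call begins. There is no depth.
- workorder.finish_job(): hands the job in; it is judged then, once.
The state is a dict: "t": time; "joints": joint angles; "dq": joint speeds; "tau": joint torques, N m; "ee_pos": TCP position; "orientation": TCP orientation; "contact_force": force on the tool from outside, world axes, zero at the start; "torque": the same for the moment, N m; "finger_gap": finger opening in m; "finger_force": force on a finger pad.
Only numpy, scipy, OpenCV 4.12 (cv2) and the standard library are available. Lean on these libraries where they do the work, as an engineer would, in place of code of your own. Each camera call takes 0.05 s, during which the arm holds its last target. There are 200 camera calls.

TASK

A planed batten lies along the fence, under a row of raised flip stops. With the fingertips gently press down the one stop that stands just past the batten's left end (left as seen from the robot), until its arm lies fully down, then draw back clear. Do not touch the other stops, which stay up, and do not shift or lift the batten or anything else on the bed.

Things in the scene. Friction and masses are not known exactly. Their poses are not given: they have to be found in the camera images.
- fence: Low straight dark steel fence across the bed, 40 mm thick, 760 mm long, 50 mm high, fixed. Origin on the bed under its centre; its x axis points away from the robot through the thickness, y along its length to the robot's left (turned up to about 0.2 rad). A green casting and a steel bar stand behind its middle.
- batten: The one planed pale wooden batten lying along the fence's robot side, 2 mm off the fence: 45 mm wide (x), 200 mm long (y), 22 mm thick. Origin at the centre of its underside; its left end is at +100 mm in its own y. Loose, 130 g.
- clamp_a: Clamp carrying one flip stop: the stop wanted: it stands 2 to 9 mm past the batten's left end. Four alike, fixed on the fence. Origin on the bed, at the middle of the fence's thickness; axes as the fence's. Its top is 69 mm above the bed.
- stop_a (a joint): Angle of this stop's arm, rad: 0 = fully down (level; its spring mount then yields, 3.5 N per mm at the pad), growing as the free end swings up; 0.4 to 0.65 at the start, 1.25 at most. Stiff hinge, no spring: stays where left, turns down under 1 to 3 N. Aluminium arm 66 x 24 x 8 mm thick on the robot's side of the hinge; a foot 32 x 20 mm, 48 mm tall, hangs under its free end.
- pad_a (a point): Centre of the top of this stop's round black thumb pad (22 mm across, on the arm's upper face), 44 mm from the hinge line along the arm and 5 mm out of it; moves with the arm, z out of the pad. With the stop down the pad top is 66 mm above the bed, level.
- hinge_a (a point): Middle of this stop's hinge line, 61 mm above the bed, 10 mm behind the fence's middle; axes as the fence's, y along the hinge line. With the stop down the pad lies 44 mm from it in -x.
- clamp_b: Clamp carrying one flip stop: a stop to leave alone. Four alike, fixed on the fence. Origin on the bed, at the middle of the fence's thickness; axes as the fence's. Its top is 69 mm above the bed.
- stop_b (a joint): Angle of this stop's arm, rad: 0 = fully down (level; its spring mount then yields, 3.5 N per mm at the pad), growing as the free end swings up; 0.4 to 0.65 at the start, 1.25 at most. Stiff hinge, no spring: stays where left, turns down under 1 to 3 N. Aluminium arm 66 x 24 x 8 mm thick on the robot's side of the hinge; a foot 32 x 20 mm, 48 mm tall, hangs under its free end.
- pad_b (a point): Centre of the top of this stop's round black thumb pad (22 mm across, on the arm's upper face), 44 mm from the hinge line along the arm and 5 mm out of it; moves with the arm, z out of the pad. With the stop down the pad top is 66 mm above the bed, level.
- clamp_c: Clamp carrying one flip stop: a stop to leave alone. Four alike, fixed on the fence. Origin on the bed, at the middle of the fence's thickness; axes as the fence's. Its top is 69 mm above the bed.
- stop_c (a joint): Angle of this stop's arm, rad: 0 = fully down (level; its spring mount then yields, 3.5 N per mm at the pad), growing as the free end swings up; 0.4 to 0.65 at the start, 1.25 at most. Stiff hinge, no spring: stays where left, turns down under 1 to 3 N. Aluminium arm 66 x 24 x 8 mm thick on the robot's side of the hinge; a foot 32 x 20 mm, 48 mm tall, hangs under its free end.
- pad_c (a point): Centre of the top of this stop's round black thumb pad (22 mm across, on the arm's upper face), 44 mm from the hinge line along the arm and 5 mm out of it; moves with the arm, z out of the pad. With the stop down the pad top is 66 mm above the bed, level.
- clamp_d: Clamp carrying one flip stop: a stop to leave alone. Four alike, fixed on the fence. Origin on the bed, at the middle of the fence's thickness; axes as the fence's. Its top is 69 mm above the bed.
- stop_d (a joint): Angle of this stop's arm, rad: 0 = fully down (level; its spring mount then yields, 3.5 N per mm at the pad), growing as the free end swings up; 0.4 to 0.65 at the start, 1.25 at most. Stiff hinge, no spring: stays where left, turns down under 1 to 3 N. Aluminium arm 66 x 24 x 8 mm thick on the robot's side of the hinge; a foot 32 x 20 mm, 48 mm tall, hangs under its free end.
- pad_d (a point): Centre of the top of this stop's round black thumb pad (22 mm across, on the arm's upper face), 44 mm from the hinge line along the arm and 5 mm out of it; moves with the arm, z out of the pad. With the stop down the pad top is 66 mm above the bed, level.
- offcut: Wooden offcut 50 x 70 x 32 mm high, loose. A bystander; origin at its underside.
- square: Try square lying flat, dark wooden stock 18 x 80 x 16 mm and steel blade reaching 139 mm in +x from the stock's centre, loose. A bystander; origin at its underside.
- pushblock: Push block: plywood sole 80 x 170 x 16 mm with a hoop handle, 61 mm high, loose. A bystander; origin at its underside.
- tape: Grey tape measure 65 x 35 x 60 mm high, loose. A bystander; origin at its underside.
- pencil: Flat carpenter's pencil about 178 x 12 x 8 mm, loose. A bystander; origin at its underside.
- wrench: Steel wrench lying behind the fence, about 180 mm long, loose. A bystander; origin at its underside.
- block: Wooden block 60 x 110 x 25 mm high, behind the fence, loose. A bystander; origin at its underside.
There are look-alikes about, which are no part of the job. Of the things like the batten, leave any that is yellow; of the rest the larger one is meant.

How it is judged:
By the outcome, as a careful person would: the job done as asked, in the order asked, and still so for the second after the job is handed in, with the robot touching nothing.
It also fails if it takes over 30 s, if anything falls off the work surface, if the arm or the gripper's body presses on something with over 40 N, if the wrist force passes 120 N, or if a joint passes its speed limit or range.

## Working session

There is one attempt and no reset: what is moved stays moved. The work goes in short steps, Python scripts to look and compute and a tool call to move; the robot and the scene stay as the last step left them, time stands still between calls to the robot, and variables do not carry over. Pictures are saved under pics/ and viewed, at most 10 in all, crops included, and the job is handed in when it is done.

Besides the shell and the picture viewer there is one more tool, called after "Call:" as name(argument=value, ...) on one line, values as JSON. carry_out: Moves the arm, as the interface text tells. Its arguments: {"type":"object","properties":{"translation":{"type":"array","items":{"type":"array","items":{"type":"number"}}},"yaw":{"type":"array","items":{"type":"number"}},"claw":{"type":"number"},"grip_force":{"type":"number"}},"required":["translation","yaw"]}

```bash
mkdir -p pics; python3 - <<'E'
from station import telemetry, cams, workorder, r
import cv2, pickle
s=telemetry.state(); print(s); print(r.grasp_offset)
d={}
for n in("scene","top"):
    c=cams.capture(n); d[n]=c; cv2.imwrite(f"pics/{n}1.png",c["frame"])
pickle.dump(d,open("d.pkl","wb"))
for n in d: print(n,d[n]["camera_matrix"].tolist(),d[n]["extrinsics"].round(4).tolist())
E
```

```text
{'t': 0.0, 'joints': array([ 1.15980018,  0.53718386, -0.00444743,  1.53885983,  0.00257493,
        1.06731943, -0.07116985]), 'dq': array([ 2.73923460e-05, -2.82146502e-05, -3.35899358e-05,  9.46930151e-05,
       -1.40255480e-03, -7.81878535e-04, -1.55286898e-04]), 'tau': array([-1.45374779e-04, -5.83424950e+01,  1.04819119e+00, -2.59104896e+01,
        1.21952247e-02,  9.62032238e-03, -1.44563717e-05]), 'ee_pos': array([ 0.21948281, -0.61114773,  0.23040673]), 'orientation': array([-3.09330349e+00, -5.38781746e-01,  6.33809310e-04]), 'contact_force': array([ 0.58654796, -0.64619673,  0.06190793]), 'torque': array([0.06003583, 0.02700456, 0.02706744]), 'finger_force': 0.0, 'finger_gap': 0.08544849679803242}
0.0187
scene [[463.93898921740606, 0.0, 324.40214460037697], [0.0, 463.93898921740606, 234.30367277608508], [0.0, 0.0, 1.0]] [[0.3066, 0.9517, 0.0129, -0.1301], [0.7023, -0.2171, -0.6779, -0.2858], [-0.6424, 0.217, -0.735, 1.2849], [0.0, 0.0, 0.0, 1.0]]
top [[443.7541800816242, 0.0, 321.21801194318914], [0.0, 443.7541800816242, 241.90012453895093], [0.0, 0.0, 1.0]] [[-0.0019, -1.0, -0.0006, -0.0008], [-0.994, 0.002, -0.1094, 0.4966], [0.1094, 0.0004, -0.994, 0.9891], [0.0, 0.0, 0.0, 1.0]]
```

View pics/top1.png

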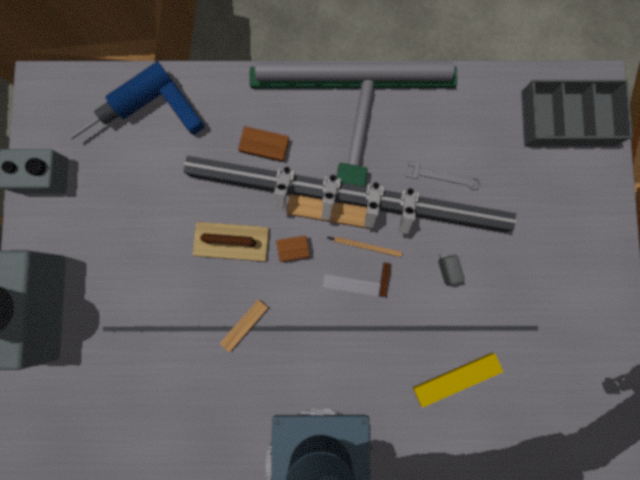

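View pics/scene1.png

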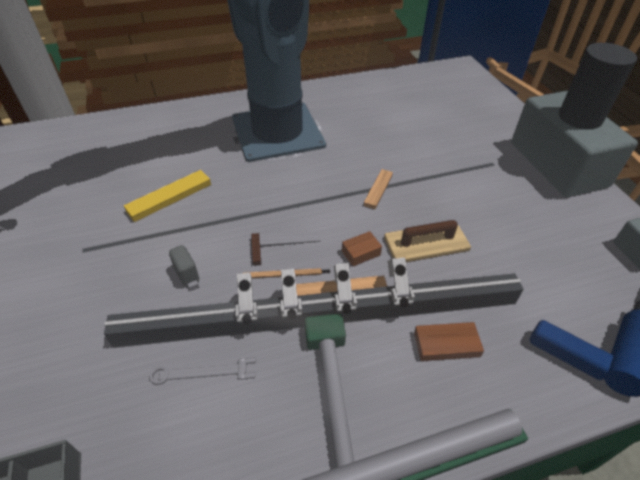

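```bash
python3 - <<'E'
import cv2, pickle
d=pickle.load(open("d.pkl","rb"))
a=d["top"]["frame"][155:240,265:425]; b=d["scene"]["frame"][250:330,225:425]
a=cv2.resize(a,None,fx=5,fy=5,interpolation=cv2.INTER_CUBIC); cv2.imwrite("pics/ct.png",a)
b=cv2.resize(b,None,fx=4,fy=4,interpolation=cv2.INTER_CUBIC); cv2.imwrite("pics/cs.png",b)
E
```

```text
(no output)
```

View pics/ct.png

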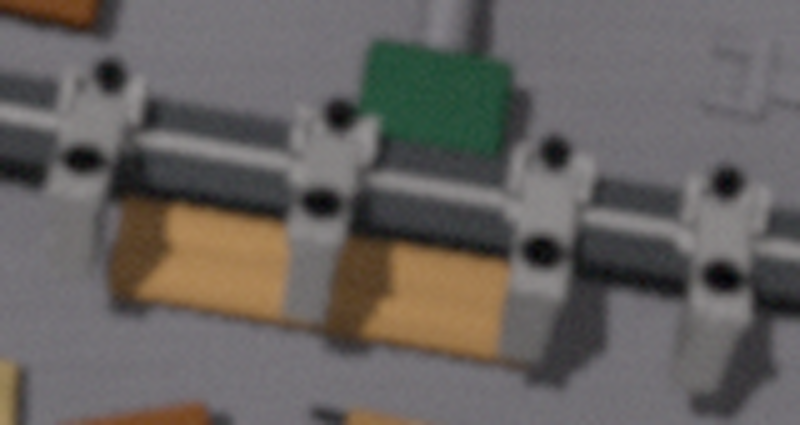

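View pics/cs.png

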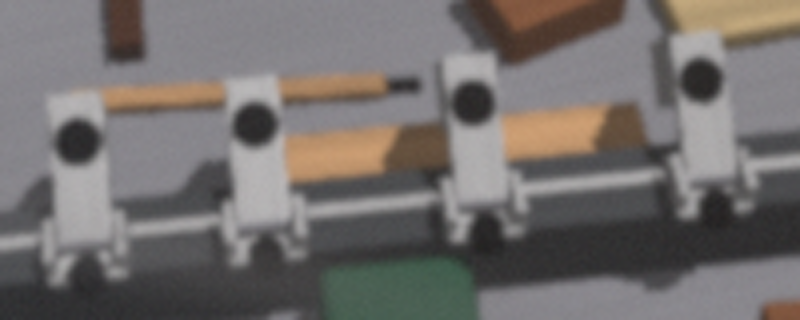

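```bash
cat > h.py <<'E'
import numpy as np, cv2, pickle
d=pickle.load(open("d.pkl","rb"))
P={n:d[n]["camera_matrix"]@d[n]["extrinsics"][:3] for n in d}
def tri(a,b):
    X=cv2.triangulatePoints(P["top"],P["scene"],np.float64([a]).T,np.float64([b]).T)[:,0]; return X[:3]/X[3]
def onz(n,uv,z):
    M=P[n]; A=np.c_[M[:,0],M[:,1],M[:,2]*z+M[:,3]]; q=np.linalg.solve(A,[*uv,1]); return q[:2]/q[2]
def proj(n,X):
    q=P[n]@np.r_[X,1]; return q[:2]/q[2]
E
python3 - <<'E'
from h import *
T=lambda x,y:((x+.5)/5-.5+265,(y+.5)/5-.5+155)
S=lambda x,y:((x+.5)/4-.5+225,(y+.5)/4-.5+250)
tp=[(83,158),(321,202),(541,251),(722,276)]; sp=[(701,79),(473,102),(254,124),(77,141)]
X=[tri(T(*a),S(*b)) for a,b in zip(tp,sp)]
for x,a in zip(X,tp): print(x.round(4), (proj("top",x)-T(*a)).round(2))
# fence white stripe? at fence top z=.05: ends, full image px
for uv in [(184,167),(512,222)]: print("fence",onz("top",uv,.05).round(4))
for uv in [(0,110),(290,162),(590,220),(800,252)]: print("stripe",onz("top",T(*uv),.05).round(4))
for uv in [(127,200),(110,285),(525,362)]: print("batten top",onz("top",T(*uv),.022).round(4))
for uv in [(640,103),(648,145),(290,180)]: print("batten sc",onz("scene",S(*uv),.022).round(4))
E
```

```text
[0.6112 0.0839 0.0908] [0.54 0.22]
[ 0.592  -0.0194  0.0896] [0.44 0.15]
[ 0.5711 -0.1155  0.0846] [0.55 0.15]
[ 0.5594 -0.1932  0.088 ] [0.42 0.09]
fence [0.6666 0.311 ]
fence [ 0.5383 -0.4309]
stripe [0.6438 0.1268]
stripe [ 0.6194 -0.0051]
stripe [ 0.5924 -0.1408]
stripe [ 0.5775 -0.2354]
batten top [0.6082 0.0708]
batten top [0.568  0.0785]
batten top [ 0.5316 -0.1136]
batten sc [0.5686 0.0788]
batten sc [0.5935 0.0724]
batten sc [ 0.5616 -0.0993]
```

Call:
carry_out(translation=[[0.034,0.016,0],[0.034,0.016,0],[0.034,0.016,0],[0.034,0.016,0],[0.034,0.016,0]], yaw=[-5.9,-5.9,-5.9,-5.9,-5.9], claw=-1)

```text
t: 0.52
ee_pos: [0.391, -0.5305, 0.2309]
orientation: [-3.129, 0.275, 0.001]
contact_force: [-0.3, -1.0, -0.8]
finger_gap: 0.0256
finger_force: 0.0
```

Call:
carry_out(translation=[[0.011,0.031,0],[0.011,0.031,0],[0.011,0.031,0],[0.011,0.031,0],[0.011,0.031,0]], yaw=[0,0,0,0,0])

```text
t: 0.93
ee_pos: [0.4448, -0.3749, 0.2309]
orientation: [-3.13, 0.267, 0.001]
contact_force: [0.4, 0.1, 0.8]
finger_gap: -0.0004
finger_force: 0.0
```

Call:
carry_out(translation=[[0.011,0.031,0],[0.011,0.031,0],[0.011,0.031,0],[0.011,0.031,0],[0.011,0.031,0]], yaw=[0,0,0,0,0])

```text
t: 1.35
ee_pos: [0.4997, -0.2201, 0.2311]
orientation: [-3.13, 0.267, 0.001]
contact_force: [0.6, -0.0, -0.3]
finger_gap: -0.0001
finger_force: 0.0
```

Call:
carry_out(translation=[[0.011,0.031,0],[0.011,0.031,0],[0.011,0.031,0],[0.011,0.031,0],[0.011,0.031,0]], yaw=[0,0,0,0,0])

```text
t: 1.77
ee_pos: [0.5547, -0.0652, 0.231]
orientation: [3.13, -0.267, -0.001]
contact_force: [0.8, -0.5, 0.3]
finger_gap: -0.0003
finger_force: 0.0
```

Call:
carry_out(translation=[[0.011,0.03,0],[0.011,0.03,0],[0.011,0.03,0],[0.011,0.03,0],[0.012,0.029,0]], yaw=[0,0,0,0,0])

```text
t: 2.18
ee_pos: [0.6106, 0.084, 0.2309]
orientation: [3.13, -0.266, -0.001]
contact_force: [-0.1, -0.8, -0.8]
finger_gap: -0.0
finger_force: 0.0
```

Call:
carry_out(translation=[[0,0,-0.03],[0,0,-0.03],[0,0,-0.03],[0,0,-0.02],[0,0,0]], yaw=[0,0,0,0,0])

```text
t: 2.6
ee_pos: [0.6069, 0.0817, 0.1164]
orientation: [3.128, -0.266, -0.014]
contact_force: [-0.8, -0.0, 0.1]
finger_gap: 0.0
finger_force: 0.0
```

```bash
python3 - <<'E'
from station import telemetry, cams
import cv2, numpy as np
im=[]
a=cams.capture("top")["frame"][140:240,250:450]; b=cams.capture("scene")["frame"][190:330,225:465]; c=cams.capture("wrist")["frame"]
a=cv2.resize(a,(400,200),interpolation=2); b=cv2.resize(b,(720,420),interpolation=2); c=cv2.resize(c,(266,200))
o=np.zeros((620-20,720,3),np.uint8); o[:180,:400]=a[:180]; o[:180,400:666]=c[20:200]; o[180:]=b
cv2.imwrite("pics/hover.png",o)
E
```

```text
(no output)
```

View pics/hover.png

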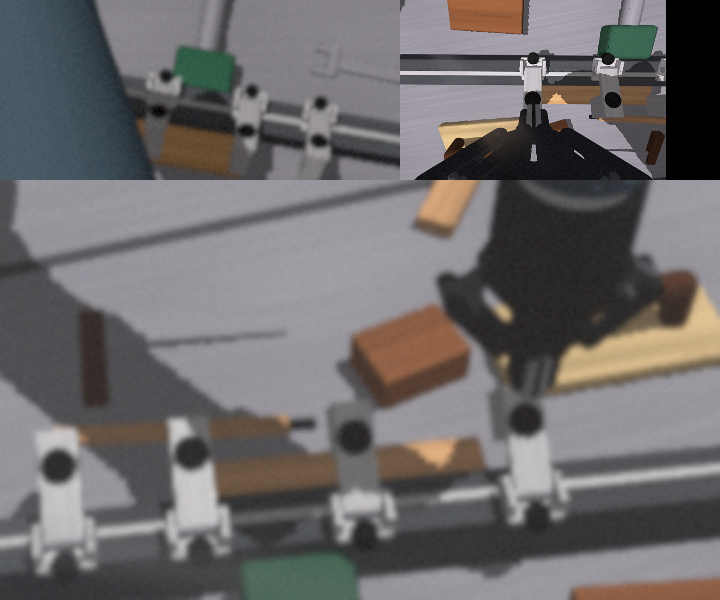

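```bash
python3 - <<'E'
from station import telemetry
from h import *
s=telemetry.state(); print(s['t'],s['ee_pos'],s['orientation'],s['contact_force'],s['joints'].round(3))
q=proj("scene",s['ee_pos']); print(q,(q-[225,190])*3+[0,180])
E
```

```text
2.75 [0.61140344 0.08233367 0.12233233] [-3.12989943e+00  2.66928770e-01 -1.77466704e-03] [-0.38608041 -0.01466378  1.60380255] [-0.132  0.612 -0.104  1.707  0.082  0.825 -2.014]
[402.09236635 258.50471751] [531.27709905 385.51415254]
```

Call:
carry_out(translation=[[0,0.002,-0.006],[0,0,-0.006],[0,0,-0.006],[0,0,-0.003],[0,0,0]], yaw=[0,0,0,0,0])

```text
t: 3.17
ee_pos: [0.6101, 0.0841, 0.0995]
orientation: [3.13, -0.267, -0.002]
contact_force: [-0.4, 0.1, 0.3]
finger_gap: -0.0004
finger_force: 0.0
```

Call:
carry_out(translation=[[-0.0005,0,-0.002],[-0.0005,0,-0.002],[-0.0005,0,-0.002],[-0.0005,0,-0.002],[-0.0005,0,-0.002]], yaw=[0,0,0,0,0])

```text
t: 3.58
ee_pos: [0.6083, 0.0843, 0.0903]
orientation: [-3.13, 0.267, -0.0]
contact_force: [-0.6, 0.5, 0.2]
finger_gap: -0.0
finger_force: 0.4
```

Call:
carry_out(translation=[[-0.0007,0,-0.002],[-0.0007,0,-0.002],[-0.0007,0.0005,-0.002],[-0.0007,0,-0.002],[-0.0007,0.0005,-0.002]], yaw=[0,0,0,0,0])

```text
t: 4.0
ee_pos: [0.6045, 0.0851, 0.08]
orientation: [3.13, -0.267, -0.0]
contact_force: [0.2, 0.0, 0.1]
finger_gap: -0.0
finger_force: 0.4
```

Call:
carry_out(translation=[[-0.0007,0,-0.002],[-0.0007,0,-0.002],[-0.0007,0,-0.002],[-0.0007,0,-0.002],[-0.0007,0,-0.001]], yaw=[0,0,0,0,0])

```text
t: 4.42
ee_pos: [0.6012, 0.0853, 0.071]
orientation: [-3.13, 0.267, -0.0]
contact_force: [1.1, 0.0, 0.3]
finger_gap: -0.0
finger_force: 0.3
```

Call:
carry_out(translation=[[0,0,-0.001],[0,0,-0.001],[0,0,-0.001],[0,0,-0.001],[0,0,0]], yaw=[0,0,0,0,0])

```text
t: 4.83
ee_pos: [0.601, 0.0852, 0.067]
orientation: [3.13, -0.267, -0.001]
contact_force: [0.6, -0.4, 0.5]
finger_gap: 0.0003
finger_force: 0.2
```

```bash
python3 - <<'E'
from station import telemetry, cams
import cv2, numpy as np
b=cams.capture("scene")["frame"][210:330,225:435]; c=cams.capture("wrist")["frame"]
b=cv2.resize(b,(420,240),interpolation=2)
o=np.zeros((480,800,3),np.uint8); o[:240,:420]=b; o[240:,:320]=cv2.resize(c,(320,240)); o[100:420,430:800]=cv2.resize(c[150:350,200:431],(370,320),interpolation=2)
cv2.imwrite("pics/press.png",o)
f=[telemetry.state()["contact_force"] for _ in range(1)]; print(f,telemetry.state()["ee_pos"])
E
```

```text
[array([0.40882414, 1.16716894, 0.35105807])] [0.60119713 0.08519264 0.06724561]
```

View pics/press.png

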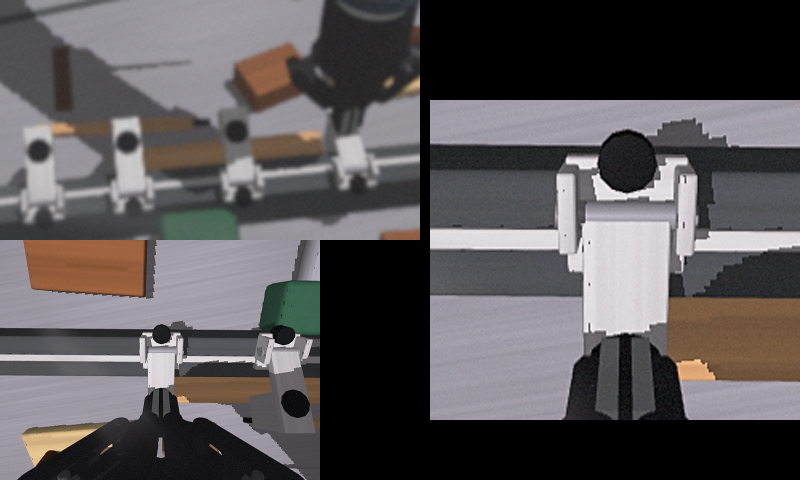

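The fingertips sit on the left stop's pad, at about (350,115) in the scene inset, and the arm is nearly level. The other three stops are still up and the batten hasn't moved. I'll press slowly until the force rises.

Call:
carry_out(translation=[[0,0,-0.001],[0,0,-0.0005],[0,0,-0.0005],[0,0,0],[0,0,0]], yaw=[0,0,0,0,0])

```text
t: 5.35
ee_pos: [0.6012, 0.0852, 0.0653]
orientation: [3.13, -0.267, -0.0]
contact_force: [-0.3, -1.0, -0.3]
finger_gap: 0.0
finger_force: 0.2
```

Call:
carry_out(translation=[[0,0,-0.0005],[0,0,-0.0005],[0,0,-0.0005],[0,0,0],[0,0,0]], yaw=[0,0,0,0,0])

```text
t: 5.77
ee_pos: [0.6012, 0.0853, 0.064]
orientation: [-3.13, 0.267, 0.0]
contact_force: [-2.0, -0.3, 3.5]
finger_gap: -0.0001
finger_force: 2.1
```

Call:
carry_out(translation=[[0,0,-0.0005],[0,0,-0.0005],[0,0,0],[0,0,0],[0,0,0]], yaw=[0,0,0,0,0])

```text
t: 6.18
ee_pos: [0.6012, 0.0853, 0.0632]
orientation: [3.13, -0.267, -0.0]
contact_force: [-2.7, -0.2, 7.9]
finger_gap: 0.0001
finger_force: 3.8
```

The force now climbs at about the spring-mount rate, so the arm is fully down. I'll draw back straight up.

Call:
carry_out(translation=[[0,0,0.002],[0,0,0.004],[0,0,0.01],[0,0,0.02],[0,0,0.03]], yaw=[0,0,0,0,0])

```text
t: 6.6
ee_pos: [0.5994, 0.0849, 0.1277]
orientation: [3.129, -0.266, -0.007]
contact_force: [1.0, 0.5, 0.0]
finger_gap: -0.0001
finger_force: 0.0
```

Call:
carry_out(translation=[[0,0,0.03],[-0.03,0,0.02],[-0.04,0,0],[-0.04,0,0],[0,0,0]], yaw=[0,0,0,0,0])

```text
t: 7.02
ee_pos: [0.4812, 0.0842, 0.1774]
orientation: [3.127, -0.263, -0.016]
contact_force: [-1.8, -0.1, -1.1]
finger_gap: -0.0001
finger_force: 0.0
```

```bash
python3 - <<'E'
from station import telemetry, cams
import cv2, numpy as np
from h import *
im=cams.capture("scene")["frame"]
b=im[210:330,225:435]
cv2.imwrite("pics/after.png",cv2.resize(b,(800,457),interpolation=2))
s=telemetry.state(); print(s["contact_force"],s["ee_pos"])
q=proj("scene",[.6004,.0857,.066]); print("expected pad",q,(q-[225,210])*800/210)
E
```

```text
[ 1.45362704 -0.7180765   0.6707491 ] [0.4863568  0.08471196 0.17857347]
expected pad [397.21582005 273.00141209] [656.06026686 240.00537938]
```

View pics/after.png

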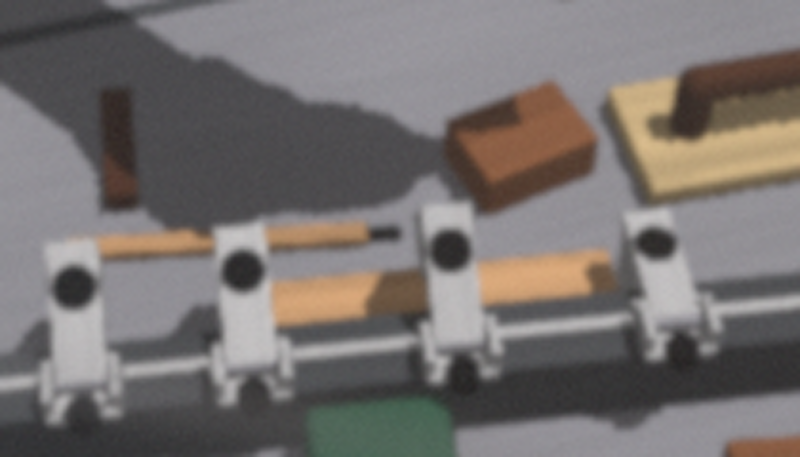

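After the retreat the left stop lies level, with its pad at (656,242) against an expected (656,240). The other three stops are still up, and the batten and bystanders are where they were.

```bash
python3 -c "
from station import workorder; print(workorder.finish_job())"
```

```text
the job is handed in; nothing more can be done
None
```

I pressed the stop just past the batten's left end fully down (about 8 N), drew back clear and handed the job in at about 7 s; in the last picture the other stops were still up and the batten had not moved.

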